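# Sort two arbor studs by thread hand in the test nuts

## Robot

A 6-joint arm with a two-finger parallel gripper is mounted at the origin on the work surface. World frame = base frame: x ahead of the robot, y to its left, z up, the work surface at z = 0. Lengths are in m, angles in rad, forces in N, time in s.
With the tool pointing down it reaches from about 0.425 to 0.95 m from the base axis. Payload 3.5 kg.
Tool frame: the origin (TCP) lies at the very end of the fingers, on their centre line; the grasp point (between the pads) lies 19 mm behind it (ctrl.grip_point_offset is the distance from the TCP to the grasp point, in m); z points along the fingers, y is the line along which they close (so a half turn about z gives the same grasp; the last joint's range is limited). The gripper opens to 85 mm and grips with 20 to 120 N. Pads are 22 mm wide; open, the fingers measure 114 mm over their backs; the gripper's body (76 mm by 85 mm) begins 54 mm behind the grasp point. The pads swing forward as they close: fully open they stand 13 mm farther back than shut.
Start: joints at [-1.441, 0.286, 1.577, -0, 1.279, -0.15], TCP at [0.186, -0.649, 0.231] pointing down, gripper open.
Joint ranges: [-2.77, 2.77], [-0.9, 2.22], [0.21, 2.48], [-1.53, 4.67], [0.24, 2.81], [-2.84, 2.84]. Speed limits (rad/s): [2.79, 2.79, 3.14, 3.14, 3.14, 3.14].

## Interface

Orientations are given as a unit quaternion [x, y, z, w].
In Python, from plant import telemetry, vision, ctrl gives the robot as it stands.
- The arm moves only by the tool arm_command, never from a script. Its argument "series" is one flat list of numbers, 7 for each row, row after row: the shift along the tool's x, y, z in cm, then the turn, a rotation vector about the tool's x, y, z in degrees, then the closure, from 0 (fully open) to 1 (shut). A call has 1 to 10 rows; each row is the pose to reach, as a shift and turn from the pose commanded when the call began, along the tool's axes at that moment; what a row does not reach only later rows make up. A row lasts 1/12 s, in which the tool goes at most 41.7 mm and 7.16 degrees, less where a joint would pass 70% of its speed; a pose out of reach is approached as far as the arm can. A call with a gripper value outside its range is refused whole. The fingers move at their own pace and stop on an object; "force" is the grip in N (left out, the last holds). Time passes only in rows, so rows that repeat a pose let the fingers close. It gives the time, the measured TCP pose, the force, the opening and the grip force at its end, in the units of the state.
- telemetry.get_state(): the state, without advancing time (a new reading comes with each control period).
- vision.read_camera(name): name is "scene" or "top" or "wrist"; returns a dict with "color" (480x640x3 uint8, blue, green, red), "K" (3x3 intrinsics, pixels), "rvec" (rotation vector, rad) and "tvec" (3), from world to camera coordinates, as OpenCV has them; the wrist camera has in their place "T_tool_cam" (4x4, takes a point from camera to tool coordinates, whose origin is the TCP and whose axes are the flange's). Camera axes: x right, y down, z forward; pixel columns grow to the right and rows downward; lengths in m; the calibration is good to about 2 mm. A picture is of the moment at which its call begins: read the wrist's pose just before it. There is no depth.
- ctrl.sign_off(): hands the job in; it is judged then, once.
The state is a dict: "time": time; "qpos": joint angles; "dq": joint speeds; "joint_efforts": joint torques, N m; "eef_pos": TCP position; "tcp_rot": TCP orientation; "contact_force": force on the tool from outside, world axes, zero at the start; "wrist_torque": the same for the moment, N m; "opening": opening from 0.0 (shut) to 1.0 (fully open); "finger_force": force on a finger pad.
Only numpy, scipy, OpenCV 4.12 (cv2) and the standard library are available. Lean on these libraries where they do the work, as an engineer would, in place of code of your own. Each camera call takes 0.05 s, during which the arm holds its last target. There are 200 camera calls.

## Task

Sort the two polishing-arbor studs by thread hand: try them in the two test nuts on the sloping stand, one nut being right-hand and the other left-hand without a mark to tell which, and leave each stud screwed fully home, flange down on the nut, in the nut that it fits. The stud with the grooved head is left-hand, the plain one right-hand. Leave everything else on the bench where it is.

Things in the scene. Friction and masses are not known exactly. Their poses are not given: they have to be found in the camera images.
- stud_plain: Steel arbor stud, about 0.45 kg, 66 mm long, standing upright on its tip, any yaw. Origin: centre of the flat tip; z towards the head. Three-start thread, RIGHT-hand (clockwise seen from the head screws in), 34 mm across, from 1 to 14 mm above the tip (core 22 mm, tip 18 mm). Flange 52 mm across from 14.5 to 22.5 mm, neck 24 mm, then a hexagon head, plain.
- stud_plain_head (a point): Centre of the hexagon head, on the stud's axis 50 mm from the tip. Head 30 mm tall (35 to 65 mm from the tip, with a 1.5 mm disc on top), 34 mm across flats; flats face the body's x axis and every 60 degrees from it. Plain sides, no slot on top.
- stud_grooved: Steel arbor stud, about 0.45 kg, 66 mm long, standing upright on its tip, any yaw. Origin: centre of the flat tip; z towards the head. Three-start thread, LEFT-hand (anticlockwise seen from the head screws in), 34 mm across, from 1 to 14 mm above the tip (core 22 mm, tip 18 mm). Flange 52 mm across from 14.5 to 22.5 mm, neck 24 mm, then a hexagon head, grooved.
- stud_grooved_head (a point): Centre of the hexagon head, on the stud's axis 50 mm from the tip. Head 30 mm tall (35 to 65 mm from the tip, with a 1.5 mm disc on top), 34 mm across flats; flats face the body's x axis and every 60 degrees from it. A groove 6 mm tall, 29 mm across, runs round its middle, and a dark slot 6 mm wide crosses its top.
- seat_1: Mouth of the test nut on the stand's +y side. Origin: bore centre in the nut's top face; z points out of the bore, 30 deg from vertical, leaning to the robot's side; y along the row of nuts. Steel hexagon nut, 53 mm across flats, 20 mm tall, bore 37 mm, with 3 helical lugs inside from about 1 mm down, leaving 26 mm. Either nut may be the right-hand one: try it, or look at the lugs' slant.
- seat_2: The same for the test nut on the stand's -y side, which is of the other hand than the nut at seat_1. A nut of the wrong hand stops a stud hard within about 8 mm of depth; in the right one it goes home at 14.5 mm, flange on the nut.
- timing_mark (a point): Point on the stand's face midway between the nuts. Thread timing of both nuts: with the stud's tip level with the mouth its x axis should be parallel to the seat's x axis (or 120 or 240 deg from it); from there it turns 6 deg per mm of depth (60 mm a turn), play about 1.5 mm or 9 deg either way. So straight in to 2 mm already turned 12 deg, then 75 deg more to home.
- stand: the blue steel gauge stand, fixed to the bench: base plate 150 mm (x) by 270 mm (y), and a face plate 100 mm by 270 mm sloping 30 degrees, lower edge towards the robot, carrying the two test nuts 140 mm apart, one at y = +70 mm, one at y = -70 mm; highest point with the nuts about 108 mm. Origin: centre of the underside.
- felt_wheel: bystander: grey felt polishing wheel lying flat, 100 mm across, 30 mm tall; origin at its underside
- jar: bystander: closed jar, 56 mm across, 85 mm tall; origin at its underside
- polish_bar: bystander: red-brown bar of polishing compound, 110 x 40 x 32 mm, long along its x; origin at its underside
- spanner: bystander: steel spanner lying flat, 170 mm long along its x; origin at its underside
- bench_brush: bystander: bench brush lying flat, 180 mm long along its x; origin at its underside
- cup_weight: bystander: brass knobbed weight, 64 mm across, 55 mm tall; origin at its underside
Mind the look-alikes: they are no part of the job. What is shaped like the stud_plain but purple is not meant. What is shaped like the stud_grooved but red is not meant.

How it is judged:
At the end, for the whole second after the job is handed in: One stud in each test nut, each screwed home: tip at least 12 mm below the nut's mouth (fully home is 14.5 mm), within 4 mm of the bore's axis in either direction and within 0.1 rad of parallel to it, both at rest (under 10 mm/s) ((((z of stud_plain in the frame of seat_1 below -0.012 m and x of stud_plain in the frame of seat_1 between -0.004 and 0.004 m and y of stud_plain in the frame of seat_1 between -0.004 and 0.004 m and angle between the z axis of stud_plain and the z axis of seat_1, either way round below 0.1 rad) and (z of stud_grooved in the frame of seat_2 below -0.012 m and x of stud_grooved in the frame of seat_2 between -0.004 and 0.004 m and y of stud_grooved in the frame of seat_2 between -0.004 and 0.004 m and angle between the z axis of stud_grooved and the z axis of seat_2, either way round below 0.1 rad)) or ((z of stud_plain in the frame of seat_2 below -0.012 m and x of stud_plain in the frame of seat_2 between -0.004 and 0.004 m and y of stud_plain in the frame of seat_2 between -0.004 and 0.004 m and angle between the z axis of stud_plain and the z axis of seat_2, either way round below 0.1 rad) and (z of stud_grooved in the frame of seat_1 below -0.012 m and x of stud_grooved in the frame of seat_1 between -0.004 and 0.004 m and y of stud_grooved in the frame of seat_1 between -0.004 and 0.004 m and angle between the z axis of stud_grooved and the z axis of seat_1, either way round below 0.1 rad))) and linear speed of each of stud_plain, stud_grooved below 0.01 m/s); the robot touches nothing.
It fails at once if one of the bystanders (felt wheel, jar, polish bar, spanner, brush, weight) moved more than 30 mm (distance of any of felt_wheel, jar, polish_bar, spanner, bench_brush, cup_weight from where it was at the start of the episode above 0.03 m).
It also fails if it takes over 72 s, if anything falls off the work surface, if the arm or the gripper's body presses on something with over 40 N, if the wrist force passes 120 N, or if a joint passes its speed limit or range.

## Working session

There is one attempt and no reset: what is moved stays moved. The work goes in short steps, Python scripts to look and compute and a tool call to move; the robot and the scene stay as the last step left them, time stands still between calls to the robot, and variables do not carry over. Pictures are saved under pics/ and viewed, at most 10 in all, crops included, and the job is handed in when it is done.

Besides the shell and the picture viewer there is one more tool, called after "Call:" as name(argument=value, ...) on one line, values as JSON. arm_command: Moves the arm, as the interface text tells. Its arguments: {"type":"object","properties":{"series":{"type":"array","items":{"type":"number"}},"force":{"type":"number"}},"required":["series"]}

```bash
mkdir -p pics; ls
python3 - <<'E'
from plant import telemetry, vision, ctrl
import cv2,numpy as np
for n in ["scene","top"]:
    c=vision.read_camera(n); cv2.imwrite(f"pics/{n}0.png",c["color"]); print(n,c["K"].tolist(),np.ravel(c["rvec"]),np.ravel(c["tvec"]))
s=telemetry.get_state(); print(s["time"],s["eef_pos"],s["tcp_rot"],ctrl.grip_point_offset)
E
```

```text
pics
scene [[522.6692302127097, 0.0, 315.0591394305396], [0.0, 522.6692302127097, 233.5938532856689], [0.0, 0.0, 1.0]] [ 2.1114626   0.873639   -0.38632245] [-0.3750864  -0.15691557  1.58163015]
top [[587.8759065438061, 0.0, 324.77575888729865], [0.0, 587.8759065438061, 243.73295352230485], [0.0, 0.0, 1.0]] [ 2.15674478 -2.10361272  0.21764188] [0.01530069 0.49588317 1.39174235]
0.1 [ 0.1863568  -0.64813747  0.23004383] [ 9.90227378e-01  1.39457939e-01  2.09549374e-05 -1.10620095e-03] 0.0187
```

View pics/top0.png

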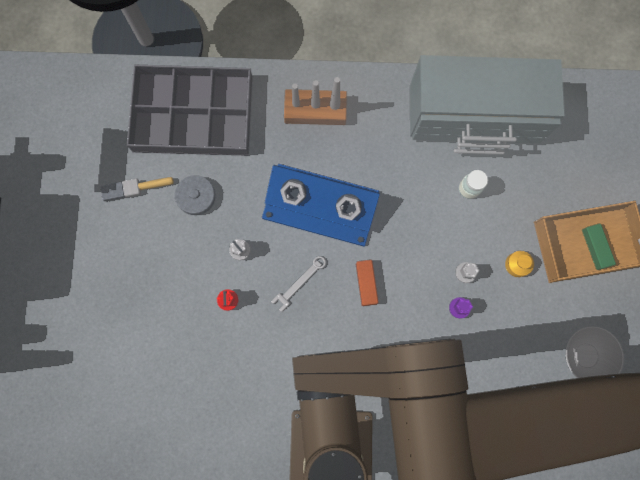

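View pics/scene0.png

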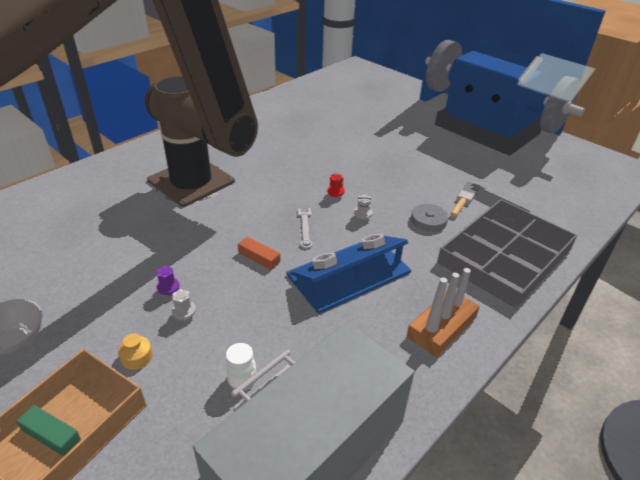

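The top view shows the grooved stud near (240,250), the plain one at (468,272), and the stand around (322,205), with nuts at (293,193) and (348,208). The scene view agrees. Next I'll enlarge these areas.

```bash
cat > h.py <<'E'
from plant import telemetry, vision, ctrl
import cv2,numpy as np
from scipy.spatial.transform import Rotation as R
def ray(cam,px):
    """world origin and direction through a pixel; cam is dict with K and T (world from cam)"""
    d=np.linalg.inv(cam["K"])@[px[0],px[1],1.]; T=cam["T"]; return T[:3,3],T[:3,:3]@d
def at_z(cam,px,z):
    o,d=ray(cam,px); return o+d*(z-o[2])/d[2]
def fixT(c):
    Rm=R.from_rotvec(np.ravel(c["rvec"])).as_matrix(); T=np.eye(4); T[:3,:3]=Rm.T; T[:3,3]=-Rm.T@np.ravel(c["tvec"]); return T
def tool():
    s=telemetry.get_state(); T=np.eye(4); T[:3,:3]=R.from_quat(s["tcp_rot"]).as_matrix(); T[:3,3]=s["eef_pos"]; return T
def read(n):
    T=tool(); c=vision.read_camera(n)
    c["T"]=T@np.array(c["T_tool_cam"]) if n=="wrist" else fixT(c)
    return c
def proj(cam,p):
    q=np.linalg.inv(cam["T"])@np.r_[p,1]; u=np.array(cam["K"])@q[:3]; return u[:2]/u[2]
E
python3 - <<'E'
from h import *
import pickle
c=read("top"); pickle.dump(c,open("top.pkl","wb")); im=c["color"]
def crop(x,y,w,h,k): return cv2.resize(im[y:y+h,x:x+w],None,fx=k,fy=k,interpolation=cv2.INTER_CUBIC)
a=crop(255,155,133,65,6)  # 798x390
a=crop(255,160,133,60,6)
b=np.hstack([crop(220,232,40,30,8),crop(448,255,40,30,8)])
b=np.pad(b,((0,0),(0,798-640),(0,0)))
cv2.imwrite("pics/c1.png",np.vstack([a,b]))
print("camera",c["T"][:3,3], at_z(c,(240,247),.065),at_z(c,(468,270),.065),at_z(c,(293,193),.09),at_z(c,(348,208),.09))
s=telemetry.get_state();print(vision.read_camera("wrist")["T_tool_cam"],c["K"][0][0])
E
```

```text
camera [0.22703837 0.04753849 1.45920344] [0.47837853 0.23160108 0.065     ] [ 0.4367432  -0.31794142  0.065     ] [0.60932676 0.10765841 0.09      ] [ 0.57583565 -0.02543511  0.09      ]
[[-6.74821222e-04 -9.60087533e-01 -2.79698900e-01  6.96958292e-02]
 [ 9.99999727e-01 -7.32147614e-04  1.00482193e-04  4.75968968e-05]
 [-3.01252583e-04 -2.79698755e-01  9.60087764e-01 -1.43538857e-01]
 [ 0.00000000e+00  0.00000000e+00  0.00000000e+00  1.00000000e+00]] 587.8759065438061
```

View pics/c1.png

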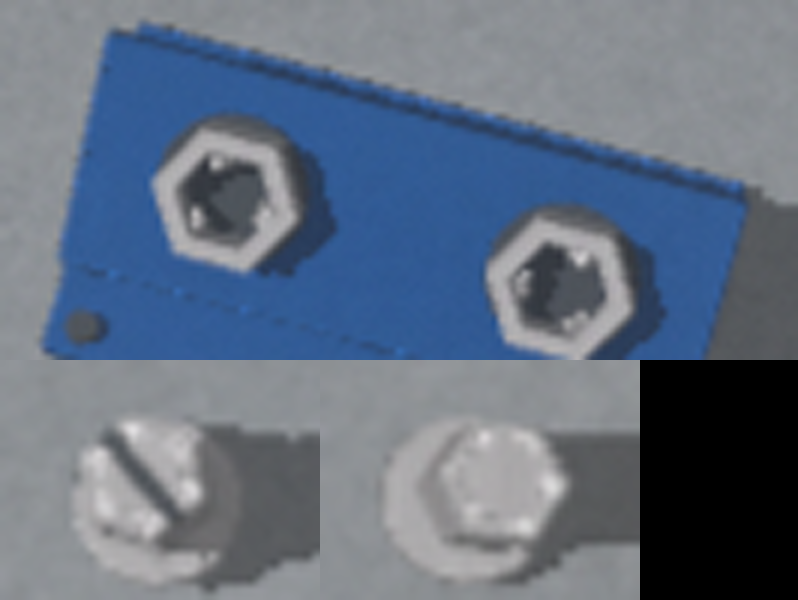

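```bash
cat >> h.py <<'E'
def pose(p,z,x):
    z=np.array(z,float)/np.linalg.norm(z); x=np.array(x,float); x-=z*(x@z); x/=np.linalg.norm(x)
    T=np.eye(4); T[:3,:3]=np.c_[x,np.cross(z,x),z]; T[:3,3]=p; return T
def go(T,lab=""):
    D=np.linalg.inv(tool())@T
    print(lab,"shift cm",np.round(D[:3,3]*100,2),"turn deg",np.round(R.from_matrix(D[:3,:3]).as_rotvec(degrees=True),1),
      "q",np.round(telemetry.get_state()["qpos"],2))
YAW=np.radians(-14.1)
def seataxes(yaw=YAW):
    ex=np.array([np.cos(yaw),np.sin(yaw),0]); ey=np.array([-np.sin(yaw),np.cos(yaw),0])
    sz=np.cos(np.pi/6)*np.array([0,0,1])-.5*ex; return np.cross(ey,sz),ey,sz
E
python3 - <<'E'
from h import *
sx,sy,sz=seataxes(); print(sx,sy,sz)
go(pose(np.array([.592,.041,.092])+.10*sz,-sz,sy))
E
```

```text
[ 0.8399338  -0.21097679  0.5       ] [0.24361501 0.96987202 0.        ] [-0.48493601  0.12180751  0.8660254 ]
 shift cm [ 53.69 -57.55   5.28] turn deg [-27.3  15.6 -58.5] q [-1.44  0.29  1.58  0.    1.28 -0.15]
```

Call:
arm_command(series=[53.7, -57.5, 5.3, -27.3, 15.6, -58.5, 0, 53.7, -57.5, 5.3, -27.3, 15.6, -58.5, 0, 53.7, -57.5, 5.3, -27.3, 15.6, -58.5, 0, 53.7, -57.5, 5.3, -27.3, 15.6, -58.5, 0, 53.7, -57.5, 5.3, -27.3, 15.6, -58.5, 0, 53.7, -57.5, 5.3, -27.3, 15.6, -58.5, 0, 53.7, -57.5, 5.3, -27.3, 15.6, -58.5, 0, 53.7, -57.5, 5.3, -27.3, 15.6, -58.5, 0, 53.7, -57.5, 5.3, -27.3, 15.6, -58.5, 0, 53.7, -57.5, 5.3, -27.3, 15.6, -58.5, 0])

```text
time: 1.03
eef_pos: [0.3748, -0.2764, 0.2022]
tcp_rot: [0.76, 0.595, 0.159, 0.205]
contact_force: [0.7, -0.0, 0.5]
opening: 0.999
finger_force: 0.0
```

Run:
```python
from h import *
sx,sy,sz=seataxes()
print(tool()[:3,3]);go(pose(np.array([.592,.041,.092])+.10*sz,-sz,sy))
```

```text
[ 0.37479571 -0.27642357  0.20218353]
 shift cm [36.06  6.16  6.2 ] turn deg [0.1 0.  0.2] q [-1.06 -0.44  2.38  0.49  0.89 -1.07]
```

Call:
arm_command(series=[36, 6.2, 6.2, 0, 0, 0, 0, 36, 6.2, 6.2, 0, 0, 0, 0, 36, 6.2, 6.2, 0, 0, 0, 0, 36, 6.2, 6.2, 0, 0, 0, 0, 36, 6.2, 6.2, 0, 0, 0, 0, 36, 6.2, 6.2, 0, 0, 0, 0, 36, 6.2, 6.2, 0, 0, 0, 0, 36, 6.2, 6.2, 0, 0, 0, 0, 36, 6.2, 6.2, 0, 0, 0, 0, 36, 6.2, 6.2, 0, 0, 0, 0])

```text
time: 1.87
eef_pos: [0.5464, 0.0557, 0.1797]
tcp_rot: [0.759, 0.597, 0.16, 0.204]
contact_force: [0.1, 0.2, 0.1]
opening: 1.002
finger_force: 0.0
```

Run:
```python
from h import *
import pickle
sx,sy,sz=seataxes()
go(pose(np.array([.592,.041,.092])+.10*sz,-sz,sy))
c=read("wrist"); pickle.dump(c,open("w1.pkl","wb")); cv2.imwrite("pics/w1.png",cv2.resize(c["color"],(800,600))); print(c["K"],[proj(c,p) for p in ([.609,.108,.094],[.576,-.025,.094])])
```

```text
shift cm [-0.32 -0.24 -0.02] turn deg [ 0.1 -0.2  0.4] q [-0.04 -0.18  2.22 -0.18  0.59  0.33]
[[426.06949575   0.         315.58315947]
 [  0.         426.06949575 243.68224638]
 [  0.           0.           1.        ]] [array([314.89077557, 128.21601513]), array([314.07222026, 350.31499475])]
```

View pics/w1.png

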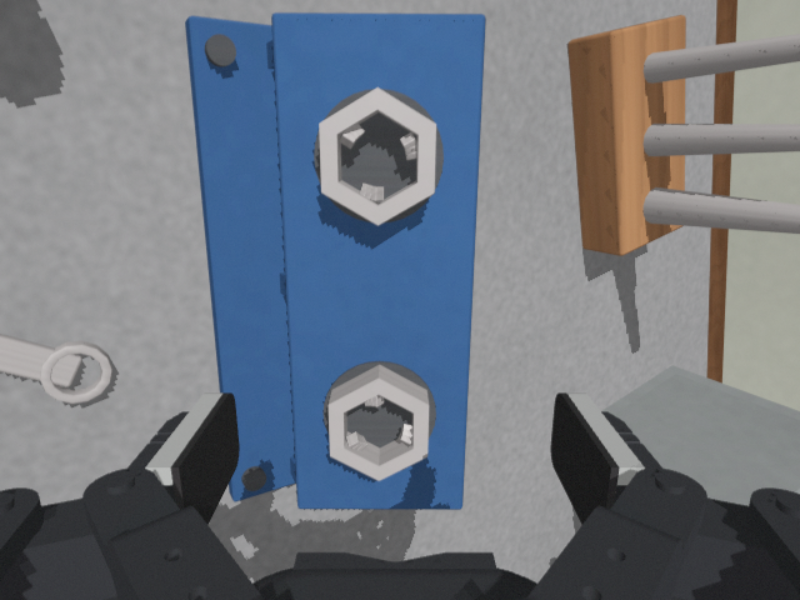

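The two nuts show clearly: seat_1 is centred at about (379,155) and seat_2 at (379,428), at the 800x600 scale. I'll refine the hexagon corners, solve PnP, and enlarge the bores.

Run:
```python
from h import *
import pickle
c=pickle.load(open("w1.pkl","rb")); im=c["color"]; K=np.array(c["K"])
g=cv2.cvtColor(im,cv2.COLOR_BGR2GRAY)
up=[(378,87),(439,121),(436,190),(378,225),(320,190),(320,121)]
lo=[(379,378),(429,402),(429,455),(379,481),(329,455),(329,402)]
px=np.array(up+lo,np.float32).reshape(-1,1,2)*.8
px=cv2.cornerSubPix(g,px,(4,4),(-1,-1),(3,30,.01))
r=.053/np.sqrt(3); obj=[]
for y0 in (.07,-.07):
    for a in (90,30,-30,-90,-150,150): obj.append([r*np.cos(np.radians(a)),y0+r*np.sin(np.radians(a)),0])
obj=np.array(obj)
ok,rv,tv=cv2.solvePnP(obj,px,K,None)
e=cv2.projectPoints(obj,rv,tv,K,None)[0]-px; print(np.abs(e).max(),np.abs(e).mean())
Tc=np.eye(4);Tc[:3,:3]=cv2.Rodrigues(rv)[0];Tc[:3,3]=tv.ravel()
W=c["T"]@Tc; print(W.round(4)); sz=W[:3,2]; print("tilt",np.degrees(np.arccos(sz[2])),"yaw",np.degrees(np.arctan2(-W[0,1],W[1,1])),np.degrees(np.arctan2(-sz[1],-sz[0])))
for y in(.07,-.07): print((W@[0,y,0,1])[:3])
np.save("W1.npy",W)
def crop(x,y,w,h,k): return cv2.resize(im[y:y+h,x:x+w],None,fx=k,fy=k,interpolation=cv2.INTER_CUBIC)
cv2.imwrite("pics/n1.png",np.hstack([crop(258,80,90,110,4),crop(258,290,90,110,4)]))
t=pickle.load(open("top.pkl","rb"));
for y in(.07,-.07): print(proj(t,(W@[0,y,0,1])[:3]))
```

```text
1.2804104344400002 0.2770507409728656
[[ 0.8458  0.2395 -0.4768  0.5913]
 [-0.2103  0.9709  0.1146  0.0409]
 [ 0.4903  0.0034  0.8715  0.0806]
 [ 0.      0.      0.      1.    ]]
tilt 29.36307286811263 yaw -13.855149331402519 -13.510996319217043
[0.60806554 0.10888818 0.08088359]
[ 0.5745402  -0.02703764  0.08041047]
[292.60521253 194.50852835]
[348.4268141 209.5144135]
```

View pics/n1.png

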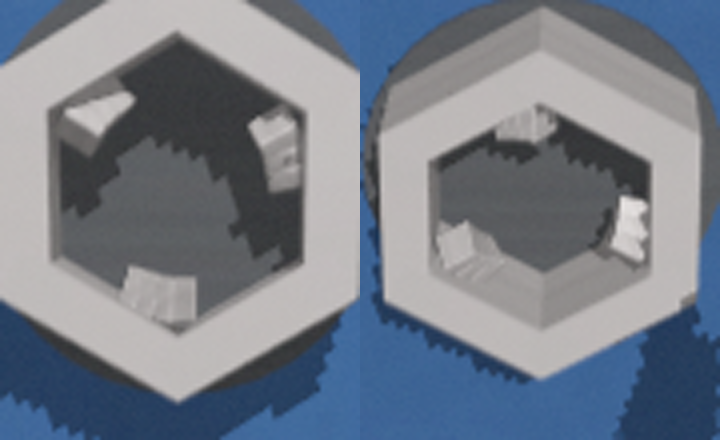

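Run:
```python
from h import *
import pickle
c=pickle.load(open("w1.pkl","rb")); im=c["color"]; W=np.load("W1.npy")
k=6
big=cv2.resize(im,None,fx=k,fy=k,interpolation=cv2.INTER_CUBIC)
tiles=[]
for y0,(x,y) in ((.07,(272,88)),(-.07,(272,308))):
  for s,col in ((-1,(0,0,255)),(1,(0,200,0))):   # -1: clockwise with depth = RH
    b=big.copy()
    for a0 in range(0,360,20):
      pts=[]
      for d in np.arange(0,.0141,.002):
        a=np.radians(a0+s*6*d*1000)
        p=(W@[.0155*np.cos(a),y0+.0155*np.sin(a),-d,1])[:3]; pts.append((proj(c,p)+.5)*k-.5)
      cv2.polylines(b,[np.int32(pts)],False,col,1); cv2.circle(b,tuple(np.int32(pts[0])),3,col,-1)
    tiles.append(b[y*k:(y+48)*k,x*k:(x+62)*k])
m=np.vstack([np.hstack(tiles[:2]),np.hstack(tiles[2:])]); print(m.shape)
cv2.imwrite("pics/ov.png",m)
C=c["T"][:3,3]; print("wristcam",C)
t=fixT; s=read("scene")
for y in(.07,-.07):
  P=(W@[0,y,0,1])[:3]; Q=C+(P-C)*.945; print(P,proj(s,P),Q,proj(s,Q))
pickle.dump(s,open("s1.pkl","wb"))
```

```text
(576, 744, 3)
wristcam [0.49231342 0.14146299 0.30397242]
[0.60806554 0.10888818 0.08088359] [371.66304477 237.21780274] [0.60169917 0.1106798  0.09315348] [370.56104331 231.78149575]
[ 0.5745402  -0.02703764  0.08041047] [322.99683366 256.83819029] [ 0.57001773 -0.0177701   0.09270638] [324.51533311 250.07705089]
```

View pics/ov.png

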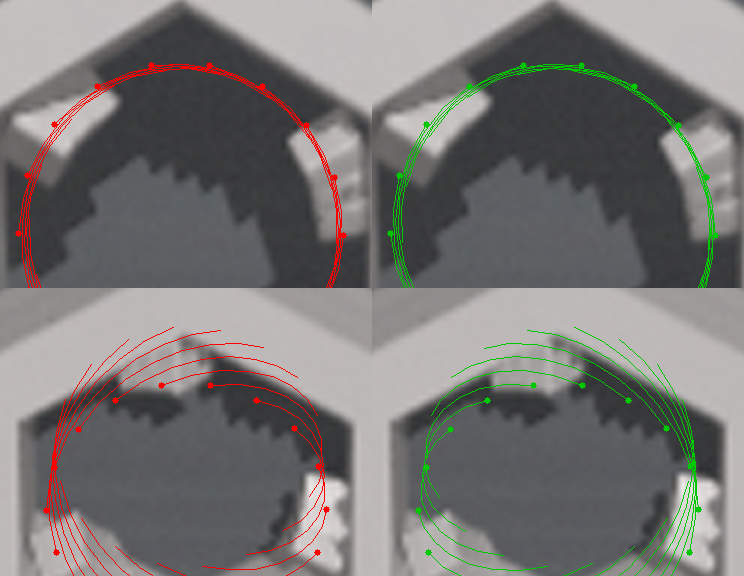

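Lug slant and phase both point to seat_2 being right-hand, so the plain stud goes there. Now a closer look at the plain stud.

Run:
```python
from h import *
import pickle
t=pickle.load(open("top.pkl","rb"))
a=at_z(t,(470.1,270.4),.065); b=at_z(t,(238.5,246.8),.065); print(a,b)
go(pose([a[0],a[1],.175],[0,0,-1],[0,1,0]))
```

```text
[ 0.43590272 -0.32299185  0.065     ] [0.47877142 0.23522295 0.065     ]
 shift cm [-39.01  -1.65  -0.34] turn deg [ 29.8   3.8 -13.5] q [-0.04 -0.18  2.23 -0.18  0.59  0.32]
```

Call:
arm_command(series=[-39, -1.6, -0.3, 29.8, 3.8, -13.5, 0, -39, -1.6, -0.3, 29.8, 3.8, -13.5, 0, -39, -1.6, -0.3, 29.8, 3.8, -13.5, 0, -39, -1.6, -0.3, 29.8, 3.8, -13.5, 0, -39, -1.6, -0.3, 29.8, 3.8, -13.5, 0, -39, -1.6, -0.3, 29.8, 3.8, -13.5, 0, -39, -1.6, -0.3, 29.8, 3.8, -13.5, 0, -39, -1.6, -0.3, 29.8, 3.8, -13.5, 0, -39, -1.6, -0.3, 29.8, 3.8, -13.5, 0, -39, -1.6, -0.3, 29.8, 3.8, -13.5, 0])

```text
time: 2.8
eef_pos: [0.4325, -0.3281, 0.1757]
tcp_rot: [0.71, 0.704, 0.001, 0.001]
contact_force: [0.6, 0.5, -0.0]
opening: 0.999
finger_force: 0.0
```

Call:
arm_command(series=[0, 0, 0, 0, 0, 0, 0, 0, 0, 0, 0, 0, 0, 0])

```text
time: 2.97
eef_pos: [0.4332, -0.3267, 0.1755]
tcp_rot: [0.71, 0.704, 0.001, 0.0]
contact_force: [0.2, 0.1, 0.4]
opening: 1.004
finger_force: 0.0
```

Run:
```python
from h import *
import pickle
c=read("wrist"); pickle.dump(c,open("w2.pkl","wb")); print(c["T"][:3,3],telemetry.get_state()["dq"].round(3) if hasattr(telemetry.get_state()["dq"],"round") else telemetry.get_state()["dq"])
print(tool()[:3,3],proj(c,[.436,-.323,.065]))
im=c["color"]; cv2.imwrite("pics/w2.png",cv2.resize(im[130:370,200:460],None,fx=2.5,fy=2.5,interpolation=cv2.INTER_CUBIC))
```

```text
[ 0.43204694 -0.25614693  0.31909029] [ 0.046 -0.008  0.011 -0.001  0.     0.003]
[ 0.43373718 -0.32529764  0.17531034] [321.92259184 232.64281174]
```

View pics/w2.png

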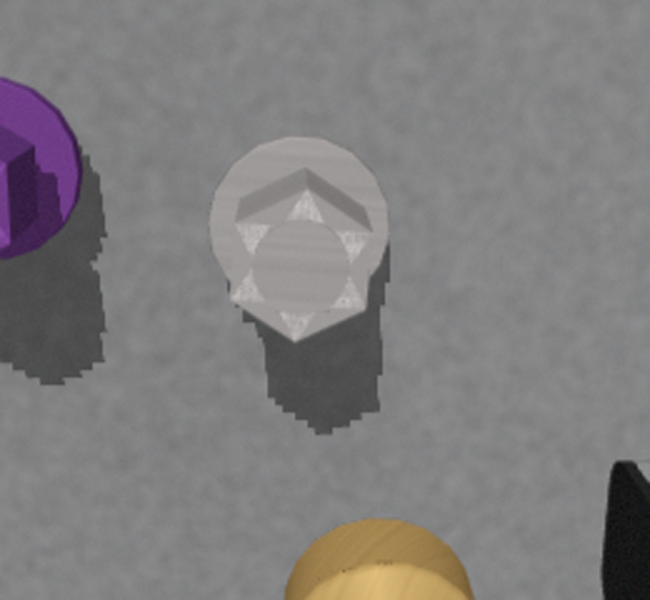

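The plain head's top disc is at crop (301,266), which is full-frame (320.4,236.4). The hexagon is turned about +5.3° about tool z, and the brass weight is near the bottom edge. I'll centre above it and check.

Run:
```python
from h import *
import pickle
c=pickle.load(open("w2.pkl","rb"))
p=at_z(c,(320.4,236.4),.0665); print(p); np.save("plain.npy",p)
T=tool(); print(T[:3,3])
a=np.radians(90-5.3)  # tool z down: +turn lowers yaw
go(pose([p[0],p[1],.09],[0,0,-1],[np.cos(a),np.sin(a),0]))
```

```text
[ 0.43502672 -0.32498098  0.0665    ]
[ 0.43373718 -0.32529764  0.17531034]
 shift cm [0.02 0.11 8.53] turn deg [ 0.1 -0.1  4.9] q [-0.83  0.05  1.95  0.    1.14 -0.83]
```

Call:
arm_command(series=[0, 0, 8.5, 0, 0, 5, 0.35, 0, 0, 8.5, 0, 0, 5, 0.35, 0, 0, 8.5, 0, 0, 5, 0.35, 0, 0, 8.5, 0, 0, 5, 0.35, 0, 0, 8.5, 0, 0, 5, 0.35, 0, 0, 8.5, 0, 0, 5, 0.35])

```text
time: 3.52
eef_pos: [0.437, -0.3253, 0.0935]
tcp_rot: [0.738, 0.675, 0.001, 0.003]
contact_force: [-0.4, -0.1, 0.9]
opening: 0.653
finger_force: 0.0
```

Run:
```python
from h import *
p=np.load("plain.npy")
T=tool(); print(T[:3,3],telemetry.get_state()["dq"],telemetry.get_state()["opening"])
a=np.radians(90-5.3)
go(pose([p[0],p[1],.030],[0,0,-1],[np.cos(a),np.sin(a),0]))
```

```text
[ 0.43699351 -0.32530883  0.09348746] [-0.005142   -0.00421803 -0.00930299  0.00012242 -0.00561962  0.00197547] 0.6534674057322795
 shift cm [ 0.03 -0.23  6.35] turn deg [0.3 0.1 0.2] q [-0.83  0.16  2.    0.    0.98 -0.74]
```

Call:
arm_command(series=[0, -0.2, 6.1, 0, 0, 0, 0.35, 0, -0.2, 6.1, 0, 0, 0, 0.35, 0, -0.2, 6.1, 0, 0, 0, 0.35, 0, -0.2, 6.1, 0, 0, 0, 0.35, 0, -0.2, 6.1, 0, 0, 0, 0.35, 0, -0.2, 6.1, 0, 0, 0, 1, 0, -0.2, 6.1, 0, 0, 0, 1, 0, -0.2, 6.1, 0, 0, 0, 1, 0, -0.2, 6.1, 0, 0, 0, 1, 0, -0.2, 6.1, 0, 0, 0, 1], force=80)

```text
time: 4.35
eef_pos: [0.4351, -0.3256, 0.0321]
tcp_rot: [0.738, 0.674, 0.001, 0.003]
contact_force: [0.7, 0.3, 7.1]
opening: 0.386
finger_force: 79.4
```

Run:
```python
from h import *
s=telemetry.get_state(); print(s); go(tool())
```

```text
{'time': 4.35, 'qpos': array([-0.83014509,  0.25311526,  2.02536678,  0.00276625,  0.85765561,
       -0.74115121]), 'dq': array([ 6.03146791e-05,  7.74032405e-04, -1.48088978e-03,  1.34395594e-03,
        1.39773342e-03, -2.74970738e-03]), 'joint_efforts': array([-3.37370820e-01, -2.94969893e+01, -2.03141481e+01, -9.98802879e-02,
       -1.34272333e-01, -2.12336221e-03]), 'eef_pos': array([ 0.43513136, -0.3256199 ,  0.0320666 ]), 'tcp_rot': array([0.73846593, 0.67428446, 0.00104786, 0.00272776]), 'contact_force': array([0.71253091, 0.33182246, 7.0541395 ]), 'wrist_torque': array([ 0.17309122, -0.02651587,  0.01062914]), 'finger_force': 79.43446417339146, 'opening': 0.3864159915504501}
 shift cm [0. 0. 0.] turn deg [-0.  0. -0.] q [-0.83  0.25  2.03  0.    0.86 -0.74]
```

Run:
```python
from h import *
W=np.load("W1.npy"); yaw=np.radians(-13.9); sx,sy,sz=seataxes(yaw)
s2=(W@[0,-.07,0,1])[:3]
go(pose(s2+.12*sz-.06*sy,-sz,sy))
```

```text
shift cm [ 25.94   4.42 -15.26] turn deg [-29.6  -2.2   8.5] q [-0.83  0.25  2.03  0.    0.86 -0.74]
```

Call:
arm_command(series=[0, 0, -4, 0, 0, 0, 1, 0, 0, -8, 0, 0, 0, 1, 3, 0.5, -11.5, -3, 0, 1, 1, 26, 4.4, -15.3, -29.6, -2.2, 8.5, 1, 26, 4.4, -15.3, -29.6, -2.2, 8.5, 1, 26, 4.4, -15.3, -29.6, -2.2, 8.5, 1, 26, 4.4, -15.3, -29.6, -2.2, 8.5, 1, 26, 4.4, -15.3, -29.6, -2.2, 8.5, 1, 26, 4.4, -15.3, -29.6, -2.2, 8.5, 1, 26, 4.4, -15.3, -29.6, -2.2, 8.5, 1])

```text
time: 5.18
eef_pos: [0.4995, -0.0634, 0.182]
tcp_rot: [0.759, 0.598, 0.16, 0.199]
contact_force: [0.4, 0.1, -4.6]
opening: 0.385
finger_force: 82.1
```

Call:
arm_command(series=[0, 0, 0, 0, 0, 0, 1, 0, 0, 0, 0, 0, 0, 1, 0, 0, 0, 0, 0, 0, 1, 0, 0, 0, 0, 0, 0, 1])

```text
time: 5.52
eef_pos: [0.4999, -0.0703, 0.1817]
tcp_rot: [0.762, 0.595, 0.158, 0.201]
contact_force: [-0.1, -1.6, -5.8]
opening: 0.389
finger_force: 82.1
```

```bash
cat > pnp.py <<'E'
from h import *
def nuts(c,W0):
    K=np.array(c["K"]); g=cv2.cvtColor(c["color"],cv2.COLOR_BGR2GRAY)
    r=.053/np.sqrt(3)
    obj=np.array([[r*np.cos(np.radians(a)),y0+r*np.sin(np.radians(a)),0] for y0 in(.07,-.07) for a in(90,30,-30,-90,-150,150)])
    px=np.array([proj(c,(W0@np.r_[o,1])[:3]) for o in obj],np.float32).reshape(-1,1,2)
    q=cv2.cornerSubPix(g,px.copy(),(5,5),(-1,-1),(3,40,.01))
    ok,rv,tv,inl=cv2.solvePnPRansac(obj,q,K,None,reprojectionError=1.,iterationsCount=500)
    rv,tv=cv2.solvePnPRefineLM(obj[inl.ravel()],q[inl.ravel()],K,None,rv,tv)
    Tc=np.eye(4);Tc[:3,:3]=cv2.Rodrigues(rv)[0];Tc[:3,3]=tv.ravel(); W=c["T"]@Tc
    print("moved px",np.abs(q-px).max(),"inl",inl.ravel()); print(W.round(4)); sz=W[:3,2]
    print("tilt",np.degrees(np.arccos(sz[2])),"yaw",np.degrees(np.arctan2(-W[0,1],W[1,1])))
    for y in(.07,-.07): print((W@[0,y,0,1])[:3].round(4))
    return W,q
E
python3 - <<'E'
from pnp import *
import pickle
W0=np.load("W1.npy")
print("first image"); nuts(pickle.load(open("w1.pkl","rb")),W0)
print(telemetry.get_state()["dq"].round(3),telemetry.get_state()["finger_force"])
c=read("wrist"); pickle.dump(c,open("w3.pkl","wb")); W,q=nuts(c,W0); np.save("W3.npy",W)
im=c["color"].copy()
for u in q.reshape(-1,2): cv2.circle(im,tuple(np.int32(u)),2,(0,0,255),-1)
cv2.imwrite("pics/w3.png",im)
E
```

```text
first imageTraceback (most recent call last):
  File "<stdin>", line 4, in <module>
  File "pnp.py", line 9, in nuts
    rv,tv=cv2.solvePnPRefineLM(obj[inl.ravel()],q[inl.ravel()],K,None,rv,tv)
                                   ^^^^^^^^^
AttributeError: 'NoneType' object has no attribute 'ravel'
```

```bash
python3 - <<'E'
s=open("pnp.py").read().split("\n")
i=[k for k,l in enumerate(s) if "Ransac" in l][0]
s[i:i+2]=['''    ok,rv,tv=cv2.solvePnP(obj,q,K,None)
    f=lambda v:(cv2.projectPoints(obj,v[:3],v[3:],K,None)[0]-q).ravel()
    v=least_squares(f,np.r_[rv.ravel(),tv.ravel()],loss="soft_l1",f_scale=.3).x; rv,tv=v[:3],v[3:]; inl=np.abs(f(v)).round(1)''']
open("pnp.py","w").write("from scipy.optimize import least_squares\n"+"\n".join(s))
E
python3 - <<'E'
from pnp import *
import pickle
W0=np.load("W1.npy")
print("first image"); nuts(pickle.load(open("w1.pkl","rb")),W0)
print(telemetry.get_state()["dq"].round(3),telemetry.get_state()["finger_force"])
c=read("wrist"); pickle.dump(c,open("w3.pkl","wb")); W,q=nuts(c,W0); np.save("W3.npy",W)
im=c["color"].copy()
for u in q.reshape(-1,2): cv2.circle(im,tuple(np.int32(u)),2,(0,0,255),-1)
cv2.imwrite("pics/w3.png",im)
E
```

```text
first image
moved px 1.4428406 inl [0.  0.2 0.  0.2 0.5 0.3 0.1 0.1 0.1 0.1 0.1 0.1 0.  0.4 0.3 0.5 1.  0.4
 0.2 0.2 0.2 0.1 0.1 0.4]
[[ 0.8457  0.2406 -0.4764  0.5912]
 [-0.2122  0.9706  0.1136  0.0409]
 [ 0.4897  0.005   0.8719  0.0805]
 [ 0.      0.      0.      1.    ]]
tilt 29.324371957225857 yaw -13.923289680978975
[0.6081 0.1088 0.0809]
[ 0.5744 -0.027   0.0802]
[-0.004  0.001 -0.007  0.002 -0.004  0.002] 82.10777543485165Traceback (most recent call last):
  File "<stdin>", line 6, in <module>
  File "pnp.py", line 8, in nuts
    q=cv2.cornerSubPix(g,px.copy(),(5,5),(-1,-1),(3,40,.01))
cv2.error: OpenCV(4.12.0) /io/opencv/modules/imgproc/src/cornersubpix.cpp:99: error: (-215:Assertion failed) Rect(0, 0, src.cols, src.rows).contains(cT) in function 'cornerSubPix'
```

```bash
cat >> pnp.py <<'E'
def one(c,p0,yaw=np.radians(-13.9),corners=(90,30,-30,-90,-150,150)):
    """position of one nut's mouth, orientation given"""
    sx,sy,sz=seataxes(yaw); r=.053/np.sqrt(3); g=cv2.cvtColor(c["color"],cv2.COLOR_BGR2GRAY)
    off=np.array([r*(np.cos(np.radians(a))*sx+np.sin(np.radians(a))*sy) for a in corners])
    P=lambda p:np.array([proj(c,p+o) for o in off])
    px=np.float32(P(p0)).reshape(-1,1,2); q=cv2.cornerSubPix(g,px.copy(),(6,6),(-1,-1),(3,40,.01)).reshape(-1,2)
    s=least_squares(lambda p:(P(p)-q).ravel(),p0,loss="soft_l1",f_scale=.3)
    print("nut",s.x.round(4),"err",np.abs(s.fun).round(1),"moved",np.abs(q-px.reshape(-1,2)).max()); return s.x,q
E
python3 - <<'E'
from pnp import *
import pickle
W0=np.load("W1.npy"); s1=(W0@[0,.07,0,1])[:3]; s2=(W0@[0,-.07,0,1])[:3]
c1=pickle.load(open("w1.pkl","rb")); one(c1,s1); one(c1,s2)
c=read("wrist"); pickle.dump(c,open("w3.pkl","wb")); p,q=one(c,s2)
im=c["color"].copy()
for u in q: cv2.circle(im,tuple(np.int32(u)),2,(0,0,255),-1)
cv2.imwrite("pics/w3.png",im)
E
```

```text
nut [0.608  0.1089 0.081 ] err [0.1 0.2 0.  0.  0.6 0.4 0.  0.1 0.  0.2 0.1 0. ] moved 0.62387085
nut [ 0.5745 -0.0273  0.0799] err [0.2 0.6 0.4 0.1 0.9 0.6 0.3 0.1 0.1 0.1 0.  0.5] moved 1.3546143
nut [ 0.5745 -0.0267  0.0808] err [0.  0.1 0.1 0.4 0.4 0.5 0.  0.1 0.2 0.4 0.5 0.4] moved 0.8944397
```

View pics/w3.png

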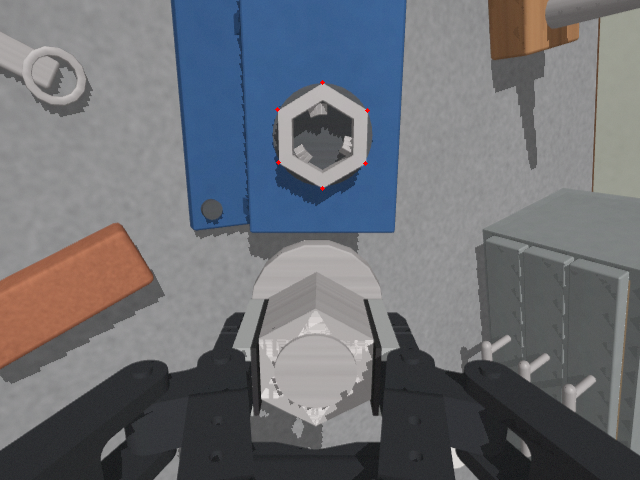

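```bash
cat > ins.py <<'E'
from h import *
S={1:np.array([.608,.1088,.0810]),2:np.array([.5745,-.0269,.0806])}
sx,sy,sz=seataxes(np.radians(-13.9))
def ins(n,depth,ang,L=.032):
    """tool pose with tip 'depth' m below mouth of seat n, tool x turned by ang deg about seat z from seat y"""
    a=np.radians(ang); go(pose(S[n]+(L-depth)*sz,-sz,np.cos(a)*sy-np.sin(a)*sx),f"d={depth} a={ang}")
def where(n,L=.032):
    T=tool(); s=telemetry.get_state(); d=T[:3,3]+L*T[:3,2]-S[n]; x=T[:3,0]
    F=np.array([sx,sy,sz])
    print("tip mm",(F@d*1e3).round(1),"ang",np.degrees(np.arctan2(-x@sx,x@sy)).round(1),"tilt",np.degrees(np.arccos(-T[:3,2]@sz)).round(2),"F",(F@s["contact_force"]).round(1),"M",(F@s["wrist_torque"]).round(2),"op",round(s["opening"],3),"t",s["time"],"q",np.round(s["qpos"],2))
E
python3 -c "
from ins import *
ins(2,-.012,60)
where(2)"
```

```text
d=-0.012 a=60 shift cm [6.   0.3  7.48] turn deg [ -0.3  -0.2 -60.2] q [-0.37 -0.32  2.33  0.11  0.62 -0.2 ]
tip mm [ -2.9 -60.   86.7] ang -0.2 tilt 0.35 F [-2.6  0.1 -4.1] M [-0.02  0.71  0.06] op 0.385 t 5.6167 q [-0.37 -0.32  2.33  0.11  0.62 -0.2 ]
```

Call:
arm_command(series=[6, 0.3, 7.5, -0.3, -0.2, -60.2, 1, 6, 0.3, 7.5, -0.3, -0.2, -60.2, 1, 6, 0.3, 7.5, -0.3, -0.2, -60.2, 1, 6, 0.3, 7.5, -0.3, -0.2, -60.2, 1, 6, 0.3, 7.5, -0.3, -0.2, -60.2, 1, 6, 0.3, 7.5, -0.3, -0.2, -60.2, 1, 6, 0.3, 7.5, -0.3, -0.2, -60.2, 1, 6, 0.3, 7.5, -0.3, -0.2, -60.2, 1, 6, 0.3, 7.5, -0.3, -0.2, -60.2, 1, 6, 0.3, 7.5, -0.3, -0.2, -60.2, 1])

```text
time: 6.45
eef_pos: [0.5537, -0.0213, 0.1189]
tcp_rot: [0.36, 0.896, 0.036, 0.257]
contact_force: [0.0, 0.1, -5.7]
opening: 0.389
finger_force: 82.2
```

Call:
arm_command(series=[0, 0, 0, 0, 0, 0, 1, 0, 0, 0, 0, 0, 0, 1, 0, 0, 0, 0, 0, 0, 1, 0, 0, 0, 0, 0, 0, 1])

```text
time: 6.78
eef_pos: [0.5537, -0.0206, 0.1191]
tcp_rot: [0.36, 0.896, 0.037, 0.257]
contact_force: [0.5, 0.2, -4.8]
opening: 0.383
finger_force: 82.2
```

```bash
python3 -c "
from ins import *
where(2)
ins(2,-.012,60);ins(2,0.002,48)"
```

```text
tip mm [ 0.5  1.2 12.2] ang 60.1 tilt 0.11 F [-2.1  0.3 -4.4] M [-0.09  0.65 -0.01] op 0.383 t 6.7833 q [-0.21 -0.08  2.27 -0.03  0.43 -1.  ]
d=-0.012 a=60 shift cm [-0.02 -0.12  0.02] turn deg [0.1 0.  0.1] q [-0.21 -0.08  2.27 -0.03  0.43 -1.  ]
d=0.002 a=48 shift cm [-0.01 -0.12  1.42] turn deg [ 0.1  0.  12.1] q [-0.21 -0.08  2.27 -0.03  0.43 -1.  ]
```

Call:
arm_command(series=[0, -0.1, 0.6, 0, 0, 6, 1, 0, -0.1, 1.1, 0, 0, 10, 1, 0, -0.1, 1.3, 0, 0, 11, 1, 0, -0.1, 1.4, 0, 0, 12, 1, 0, -0.1, 1.5, 0, 0, 18, 1, 0, -0.1, 1.5, 0, 0, 18, 1, 0, -0.1, 1.5, 0, 0, 18, 1])

```text
time: 7.37
eef_pos: [0.5604, -0.0229, 0.1061]
tcp_rot: [0.494, 0.83, 0.076, 0.248]
contact_force: [-0.0, 0.2, -5.4]
opening: 0.386
finger_force: 82.3
```

```bash
python3 -c "
from ins import *
where(2)
ins(2,0.002,48)"
```

```text
tip mm [ 0.2  0.5 -2.6] ang 42.3 tilt 0.13 F [-2.7  0.2 -4.6] M [ 0.03  0.69 -0.01] op 0.386 t 7.3667 q [-0.22 -0.04  2.26 -0.03  0.4  -0.69]
d=0.002 a=48 shift cm [-0.03 -0.04 -0.06] turn deg [ 0.1  0.  -5.7] q [-0.22 -0.04  2.26 -0.03  0.4  -0.69]
```

No contact at 2.6 mm. I'll continue along the helix at 6°/mm to 6 mm.

Call:
arm_command(series=[0, 0, 0.1, 0, 0, 6, 1, 0, 0, 0.2, 0, 0, 12, 1, 0, 0, 0.3, 0, 0, 18, 1, 0, 0, 0.3, 0, 0, 18, 1, 0, 0, 0.3, 0, 0, 18, 1])

```text
time: 7.78
eef_pos: [0.5619, -0.0233, 0.1035]
tcp_rot: [0.617, 0.743, 0.114, 0.233]
contact_force: [-0.7, -0.0, -5.1]
opening: 0.391
finger_force: 82.2
```

```bash
python3 -c "
from ins import *
where(2)"
```

```text
tip mm [ 0.1  0.5 -5.6] ang 24.4 tilt 0.13 F [-3.2 -0.2 -4.1] M [-0.    0.64  0.  ] op 0.391 t 7.7833 q [-0.22 -0.03  2.25 -0.03  0.39 -0.38]
```

Call:
arm_command(series=[0, 0, 0.1, 0, 0, 6, 1, 0, 0, 0.2, 0, 0, 12, 1, 0, 0, 0.3, 0, 0, 18, 1, 0, 0, 0.4, 0, 0, 24, 1, 0, 0, 0.5, 0, 0, 30, 1, 0, 0, 0.5, 0, 0, 30, 1, 0, 0, 0.5, 0, 0, 30, 1])

```text
time: 8.37
eef_pos: [0.5648, -0.0256, 0.1028]
tcp_rot: [0.788, 0.558, 0.17, 0.198]
contact_force: [-22.5, -7.1, 20.9]
opening: 0.382
finger_force: 86.5
```

```bash
python3 -c "
from ins import *
where(2)"
```

```text
tip mm [ 2.8 -1.1 -7.9] ang -5.5 tilt 0.21 F [ -7.  -12.3  28.2] M [-2.59  1.62 -0.02] op 0.382 t 8.3667 q [-0.22 -0.02  2.25 -0.04  0.39  0.15]
```

Blocked at about 8 mm. Before deciding, I'll back off to 5.6 mm and twist, to feel whether the threads are engaged.

Call:
arm_command(series=[0, 0, -0.3, 0, 0, -18, 1, 0, 0, -0.5, 0, 0, -30, 1, 0, 0, -0.5, 0, 0, -30, 1, 0, 0, -0.5, 0, 0, -30, 1, 0, 0, -0.5, 0, 0, -30, 1])

```text
time: 8.78
eef_pos: [0.5619, -0.0234, 0.1037]
tcp_rot: [0.617, 0.743, 0.114, 0.234]
contact_force: [1.1, -0.4, -6.1]
opening: 0.389
finger_force: 82.3
```

```bash
python3 -c "
from ins import *
where(2)"
```

```text
tip mm [ 0.3  0.5 -5.5] ang 24.5 tilt 0.14 F [-2.  -0.1 -5.8] M [-0.03  0.62  0.01] op 0.389 t 8.7833 q [-0.22 -0.03  2.25 -0.03  0.39 -0.38]
```

Call:
arm_command(series=[0, 0, 0, 0, 0, 7, 1, 0, 0, 0, 0, 0, 14, 1, 0, 0, 0, 0, 0, 20, 1, 0, 0, 0, 0, 0, 20, 1])

```text
time: 9.12
eef_pos: [0.5619, -0.0234, 0.1036]
tcp_rot: [0.739, 0.622, 0.153, 0.21]
contact_force: [-0.6, -0.9, -4.5]
opening: 0.386
finger_force: 82.3
```

```bash
python3 -c "
from ins import *
where(2)"
```

```text
tip mm [ 0.2  0.4 -5.6] ang 4.1 tilt 0.13 F [-2.6 -1.  -3.7] M [-0.07  0.6   0.04] op 0.386 t 9.1167 q [-0.22 -0.03  2.25 -0.03  0.39 -0.02]
```

Run:
```python
from ins import *
import pickle
c=read("wrist"); pickle.dump(c,open("w4.pkl","wb"))
o=pickle.load(open("w3.pkl","rb"))
cr=np.hstack([cv2.resize(k["color"][180:430,200:440],(400,417)) for k in (o,c)])
cv2.imwrite("pics/w4.png",cr)
g=lambda i:cv2.Canny(cv2.cvtColor(i,cv2.COLOR_BGR2GRAY),40,120)
t=g(o["color"])[270:420,262:370]; r=cv2.matchTemplate(g(c["color"])[255:435,250:382],t,cv2.TM_CCORR_NORMED)
print(cv2.minMaxLoc(r),"expect",(12,15))
```

```text
(0.06655889749526978, 0.6340985298156738, (7, 29), (12, 15)) expect (12, 15)
```

View pics/w4.png

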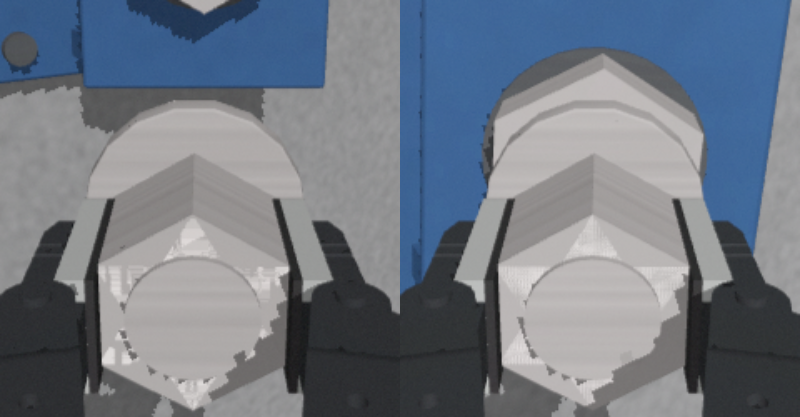

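Run:
```python
from pnp import *
from ins import *
import pickle
c=pickle.load(open("w4.pkl","rb")); r=.053/np.sqrt(3)
for a in (90,30,150):
    o=r*(np.cos(np.radians(a))*sx+np.sin(np.radians(a))*sy)
    print(a,proj(c,S[2]+o),"5 lower",proj(c,S[2]+o-.005*sz),"base",proj(c,S[2]+o-.02*sz))
g=cv2.cvtColor(c["color"],cv2.COLOR_BGR2GRAY)
print(cv2.cornerSubPix(g,np.float32([[[321,222]],[[258,247]],[[383,250]],[[320,213]]]),(4,4),(-1,-1),(3,40,.01)).reshape(-1,2))
np.set_printoptions(linewidth=200)
print(g[205:250:1,321])
```

```text
90 [321.77111334 221.44612277] 5 lower [321.57397717 218.72768996] base [321.0410471  211.37878688]
30 [381.67621563 260.95663183] 5 lower [379.92682999 257.28244158] base [375.18495804 247.32320832]
150 [256.04032922 252.62613632] 5 lower [257.56701376 249.1462995 ] base [261.70260037 239.71988156]
[[321.66772 220.60013]
 [258.      247.     ]
 [383.      250.     ]
 [321.2337  211.37549]]
[ 97  98  98  86  93  94  97 141 147 149 145 143 143 144 143 144 163 185 188 188 188 189 188 189 189 189 189 187 187 188 188 188 188 188 188 161 156 159 160 164 188 197 190 185 185]
```

Run:
```python
from ins import *
import pickle
c=pickle.load(open("w4.pkl","rb")); Ti=np.linalg.inv(np.array(c["T_tool_cam"])); K=np.array(c["K"])
def pt(p): u=K@(Ti@np.r_[p,1])[:3]; return (u[:2]/u[2]).round(1)
for L in(.026,.029,.032,.035): print(L,"bottom rim",pt([.026,0,L-.0145]),"top rim",pt([.026,0,L-.0225]),"disc centre",pt([0,0,L-.0665]), "disc back",pt([.0145,0,L-.0665]),pt([-.0145,0,L-.0665]),"hex vert far",pt([.0196,0,L-.065]))
# measured disc: crop centre (192,317)/1.667+(200,180)
print("disc meas",192/1.6667+200,317/1.6667+180, "vertex far",193/1.6667+200,216/1.6667+180)
```

```text
0.026 bottom rim [317.3 241.1] top rim [317.4 247.2] disc centre [318.1 381.6] disc back [318.2 334.9] [318.1 425.1] hex vert far [318.1 315.3]
0.029 bottom rim [317.2 239. ] top rim [317.3 244.8] disc centre [318.  375.4] disc back [318.1 329.7] [318.  418.1] hex vert far [318.1 310.5]
0.032 bottom rim [317.2 236.9] top rim [317.3 242.6] disc centre [318.  369.5] disc back [318.  324.7] [317.9 411.4] hex vert far [318.  305.9]
0.035 bottom rim [317.2 234.9] top rim [317.3 240.4] disc centre [317.9 363.8] disc back [318.  319.9] [317.9 405.1] hex vert far [317.9 301.6]
disc meas 315.19769604607905 370.1961960760785 vertex far 315.7976840463191 309.59740805183895
```

Stud and nut positions check out, but the image suggests the true depth is about 3.5 mm less than nominal, so I had turned too far before reaching the lugs. I'll go back to 48° and re-enter.

Call:
arm_command(series=[0, 0, -0.1, 0, 0, -7, 1, 0, 0, -0.1, 0, 0, -14, 1, 0, 0, -0.1, 0, 0, -21, 1, 0, 0, -0.1, 0, 0, -28, 1, 0, 0, -0.1, 0, 0, -35, 1, 0, 0, -0.1, 0, 0, -42, 1, 0, 0, -0.1, 0, 0, -44, 1, 0, 0, 0.1, 0, 0, -42, 1, 0, 0, 0.2, 0, 0, -36, 1, 0, 0, 0.2, 0, 0, -36, 1])

```text
time: 10.0
eef_pos: [0.5627, -0.0235, 0.1013]
tcp_rot: [0.51, 0.82, 0.081, 0.246]
contact_force: [0.0, -0.1, -4.8]
opening: 0.388
finger_force: 82.3
```

```bash
python3 -c "
from ins import *
where(2)"
```

```text
tip mm [-0.3  0.6 -7.9] ang 40.2 tilt 0.11 F [-2.3 -0.1 -4.2] M [0.04 0.61 0.01] op 0.388 t 10.0 q [-0.22 -0.02  2.25 -0.03  0.39 -0.65]
```

Call:
arm_command(series=[0, 0, 0.1, 0, 0, 6, 1, 0, 0, 0.2, 0, 0, 12, 1, 0, 0, 0.2, 0, 0, 12, 1, 0, 0, 0.2, 0, 0, 12, 1])

```text
time: 10.33
eef_pos: [0.564, -0.0239, 0.1002]
tcp_rot: [0.591, 0.764, 0.106, 0.237]
contact_force: [-0.7, -0.8, -4.2]
opening: 0.388
finger_force: 82.6
```

```bash
python3 -c "
from ins import *
where(2)"
```

```text
tip mm [ 0.4  0.5 -9.6] ang 28.5 tilt 0.15 F [-2.6 -0.9 -3.4] M [-0.14  0.57  0.03] op 0.388 t 10.3333 q [-0.22 -0.02  2.25 -0.03  0.39 -0.45]
```

Call:
arm_command(series=[0, 0, 0.1, 0, 0, 6, 1, 0, 0, 0.2, 0, 0, 12, 1, 0, 0, 0.3, 0, 0, 18, 1, 0, 0, 0.3, 0, 0, 18, 1, 0, 0, 0.3, 0, 0, 18, 1])

```text
time: 10.75
eef_pos: [0.5643, -0.0235, 0.1007]
tcp_rot: [0.7, 0.666, 0.139, 0.217]
contact_force: [-33.7, 4.9, 32.3]
opening: 0.385
finger_force: 90.5
```

```bash
python3 -c "
from ins import *
where(2)"
```

```text
tip mm [ 0.7  0.8 -9.2] ang 11.0 tilt 0.11 F [-13.2  -3.4  44.9] M [-0.7   2.76  0.95] op 0.385 t 10.75 q [-0.22 -0.02  2.25 -0.04  0.39 -0.14]
```

Call:
arm_command(series=[0, 0, -0.2, 0, 0, 0, 1, 0, 0, -0.2, 0, 0, 0, 1, 0, 0, -0.2, 0, 0, 0, 1])

```text
time: 11.0
eef_pos: [0.5638, -0.0236, 0.1015]
tcp_rot: [0.702, 0.664, 0.14, 0.218]
contact_force: [-21.5, 2.7, 19.1]
opening: 0.388
finger_force: 87.7
```

```bash
python3 -c "
from ins import *
where(2)"
```

```text
tip mm [ 0.7  0.6 -8.3] ang 10.7 tilt 0.05 F [-9.1 -2.6 27.3] M [-0.46  1.95  0.38] op 0.388 t 11.0 q [-0.22 -0.02  2.25 -0.03  0.39 -0.13]
```

Call:
arm_command(series=[0, 0, 0, 0, 0, -6, 1, 0, 0, 0, 0, 0, -10, 1, 0, 0, 0, 0, 0, -10, 1])

```text
time: 11.25
eef_pos: [0.5647, -0.0238, 0.1008]
tcp_rot: [0.641, 0.722, 0.122, 0.23]
contact_force: [-9.1, 1.2, 5.6]
opening: 0.388
finger_force: 85.1
```

```bash
python3 -c "
from ins import *
where(2)"
```

```text
tip mm [ 1.3  0.7 -9.4] ang 20.6 tilt 0.19 F [-5.1 -1.1  9.4] M [-0.06  1.14  0.16] op 0.388 t 11.25 q [-0.22 -0.02  2.25 -0.03  0.39 -0.31]
```

Call:
arm_command(series=[0, 0, 0, 0, 0, -6, 1, 0, 0, 0, 0, 0, -12, 1, 0, 0, 0, 0, 0, -12, 1])

```text
time: 11.5
eef_pos: [0.5642, -0.0238, 0.0991]
tcp_rot: [0.563, 0.784, 0.097, 0.241]
contact_force: [0.4, 0.4, -4.6]
opening: 0.386
finger_force: 83.3
```

```bash
python3 -c "
from ins import *
where(2)"
```

```text
tip mm [  0.    0.6 -10.6] ang 32.5 tilt 0.13 F [-2.1  0.4 -4.1] M [-0.02  0.56  0.04] op 0.386 t 11.5 q [-0.22 -0.02  2.25 -0.03  0.38 -0.52]
```

Turning anticlockwise lets it sink, so seat_2 behaves as the left-hand nut. I'll back out and try the plain stud in seat_1.

Call:
arm_command(series=[0, 0, -0.2, 0, 0, -5, 1, 0, 0, -0.4, 0, 0, -8, 1, 0, 0, -0.6, 0, 0, -14, 1, 0, 0, -0.8, 0, 0, -16, 1, 0, 0, -1.2, 0, 0, -20, 1, 0, 0, -3, 0, 0, -24, 1, 0, 0, -3, 0, 0, -28, 1, 0, 0, -3, 0, 0, -28, 1])

```text
time: 12.17
eef_pos: [0.5499, -0.0203, 0.1259]
tcp_rot: [0.359, 0.896, 0.037, 0.258]
contact_force: [0.2, 0.1, -5.2]
opening: 0.385
finger_force: 83.5
```

```bash
python3 -c "
from ins import *
where(2)
ins(1,-.012,60)"
```

```text
tip mm [ 0.7  0.6 20. ] ang 60.2 tilt 0.21 F [-2.5  0.1 -4.6] M [ 0.02  0.67 -0.  ] op 0.385 t 12.1667 q [-0.22 -0.1   2.27 -0.03  0.45 -1.  ]
d=-0.012 a=60 shift cm [ 6.96 12.06  0.78] turn deg [0.2 0.1 0.2] q [-0.22 -0.1   2.27 -0.03  0.45 -1.  ]
```

Call:
arm_command(series=[7, 12.1, 0, 0, 0, 0, 1, 7, 12.1, 0, 0, 0, 0, 1, 7, 12.1, 0, 0, 0, 0, 1, 7, 12.1, 0, 0, 0, 0, 1, 7, 12.1, 0.5, 0, 0, 0, 1, 7, 12.1, 0.8, 0, 0, 0, 1, 7, 12.1, 0.8, 0, 0, 0, 1, 7, 12.1, 0.8, 0, 0, 0, 1])

```text
time: 12.83
eef_pos: [0.5858, 0.1135, 0.1167]
tcp_rot: [0.361, 0.896, 0.036, 0.256]
contact_force: [0.1, -0.2, -5.4]
opening: 0.387
finger_force: 83.3
```

```bash
python3 -c "
from ins import *
where(1)
ins(1,.004,58);ins(1,.006,48)"
```

```text
tip mm [-1.8 -0.8 10.3] ang 60.1 tilt 0.05 F [-2.6 -0.2 -4.7] M [-0.01  0.69 -0.04] op 0.387 t 12.8333 q [ 0.09  0.05  2.14 -0.36  0.48 -0.43]
d=0.004 a=58 shift cm [-0.11  0.15  1.43] turn deg [-0.  -0.   2.1] q [ 0.09  0.05  2.14 -0.36  0.48 -0.43]
d=0.006 a=48 shift cm [-0.11  0.15  1.63] turn deg [-0.  -0.  12.1] q [ 0.09  0.05  2.14 -0.36  0.48 -0.43]
```

Call:
arm_command(series=[-0.1, 0.15, 0.6, 0, 0, 4, 1, -0.1, 0.15, 1.2, 0, 0, 8, 1, -0.1, 0.15, 1.5, 0, 0, 11, 1, -0.1, 0.15, 1.6, 0, 0, 13, 1, -0.1, 0.15, 1.7, 0, 0, 19, 1, -0.1, 0.15, 1.8, 0, 0, 25, 1, -0.1, 0.15, 1.8, 0, 0, 25, 1, -0.1, 0.15, 1.8, 0, 0, 25, 1])

```text
time: 13.5
eef_pos: [0.5968, 0.1118, 0.1031]
tcp_rot: [0.545, 0.797, 0.091, 0.243]
contact_force: [-0.1, 0.1, -5.2]
opening: 0.384
finger_force: 83.4
```

```bash
python3 -c "
from ins import *
where(1)"
```

```text
tip mm [ 1.1  0.2 -7. ] ang 35.2 tilt 0.08 F [-2.7  0.1 -4.4] M [0.03 0.65 0.01] op 0.384 t 13.5 q [ 0.08  0.1   2.12 -0.38  0.45  0.02]
```

Call:
arm_command(series=[0.05, -0.06, 0.1, 0, 0, 6, 1, 0.05, -0.06, 0.2, 0, 0, 12, 1, 0.05, -0.06, 0.3, 0, 0, 18, 1, 0.05, -0.06, 0.3, 0, 0, 18, 1, 0.05, -0.06, 0.3, 0, 0, 18, 1])

```text
time: 13.92
eef_pos: [0.5977, 0.1123, 0.1003]
tcp_rot: [0.662, 0.703, 0.128, 0.226]
contact_force: [-0.2, -0.3, -4.5]
opening: 0.388
finger_force: 83.4
```

```bash
python3 -c "
from ins import *
where(1)"
```

```text
tip mm [ 0.3  1.  -9.9] ang 17.4 tilt 0.11 F [-2.3 -0.4 -3.8] M [-0.01  0.67 -0.04] op 0.388 t 13.9167 q [ 0.09  0.1   2.12 -0.38  0.44  0.33]
```

No contact at nominal 9.9 mm, where seat_2 had already blocked. I'll continue.

Call:
arm_command(series=[0, 0, 0.1, 0, 0, 6, 1, 0, 0, 0.2, 0, 0, 12, 1, 0, 0, 0.3, 0, 0, 18, 1, 0, 0, 0.3, 0, 0, 18, 1, 0, 0, 0.3, 0, 0, 18, 1])

```text
time: 14.33
eef_pos: [0.5992, 0.1122, 0.0977]
tcp_rot: [0.763, 0.592, 0.162, 0.203]
contact_force: [-0.2, -0.4, -5.1]
opening: 0.385
finger_force: 83.4
```

```bash
python3 -c "
from ins import *
where(1)"
```

```text
tip mm [  0.3   1.2 -12.8] ang -0.6 tilt 0.12 F [-2.6 -0.4 -4.3] M [-0.04  0.75 -0.  ] op 0.385 t 14.3333 q [ 0.08  0.11  2.12 -0.39  0.44  0.65]
```

Call:
arm_command(series=[0, 0, 0.1, 0, 0, 6, 1, 0, 0, 0.2, 0, 0, 12, 1, 0, 0, 0.3, 0, 0, 18, 1, 0, 0, 0.3, 0, 0, 18, 1, 0, 0, 0.3, 0, 0, 18, 1])

```text
time: 14.75
eef_pos: [0.6006, 0.112, 0.0951]
tcp_rot: [0.846, 0.465, 0.191, 0.175]
contact_force: [0.1, -0.3, -5.2]
opening: 0.381
finger_force: 83.4
```

```bash
python3 -c "
from ins import *
where(1)"
```

```text
tip mm [  0.2   1.3 -15.9] ang -18.6 tilt 0.12 F [-2.4 -0.3 -4.6] M [ 0.03  0.68 -0.05] op 0.381 t 14.75 q [ 0.08  0.12  2.12 -0.39  0.43  0.97]
```

Call:
arm_command(series=[0, 0, 0.1, 0, 0, 6, 1, 0, 0, 0.2, 0, 0, 12, 1, 0, 0, 0.25, 0, 0, 15, 1, 0, 0, 0.25, 0, 0, 15, 1, 0, 0, 0.25, 0, 0, 15, 1])

```text
time: 15.17
eef_pos: [0.6004, 0.1115, 0.0939]
tcp_rot: [0.9, 0.35, 0.211, 0.149]
contact_force: [-15.6, 0.6, 9.1]
opening: 0.389
finger_force: 85.8
```

```bash
python3 -c "
from ins import *
where(1)"
```

```text
tip mm [ -0.5   0.8 -16.8] ang -33.6 tilt 0.11 F [-8.7 -3.2 15.5] M [-0.42  1.72  0.02] op 0.389 t 15.1667 q [ 0.08  0.12  2.12 -0.39  0.44  1.23]
```

Flange contact: 20 N axial load with no torque. I'll ease off, release and withdraw.

Call:
arm_command(series=[0, 0, -0.1, 0, 0, 0, 1, 0, 0, -0.1, 0, 0, 0, 0.2, 0, 0, -0.1, 0, 0, 0, 0.2, 0, 0, -0.1, 0, 0, 0, 0.2, 0, 0, -0.1, 0, 0, 0, 0.2, 0, 0, -2, 0, 0, 0, 0.2, 0, 0, -5, 0, 0, 0, 0.2, 0, 0, -8, 0, 0, 0, 0.2, 0, 0, -8, 0, 0, 0, 0.2, 0, 0, -8, 0, 0, 0, 0.2])

```text
time: 16.0
eef_pos: [0.5642, 0.1216, 0.165]
tcp_rot: [0.9, 0.348, 0.216, 0.149]
contact_force: [-0.3, -0.1, 0.6]
opening: 0.8
finger_force: 0.0
```

Run:
```python
from ins import *
import pickle
where(1)
# next: hover over grooved stud
b=[.47877,.2352,.175]
go(pose(b,[0,0,-1],[0,1,0]))
```

```text
tip mm [ 2.7  2.  63.5] ang -33.8 tilt 0.44 F [ 0.1 -0.2  0.7] M [-0.05  0.25  0.04] op 0.8 t 16.0 q [ 0.11 -0.07  2.16 -0.32  0.57  1.17]
 shift cm [  2.46 -12.49  -6.41] turn deg [ 30.8  -5.6 -46.5] q [ 0.11 -0.07  2.16 -0.32  0.57  1.17]
```

Call:
arm_command(series=[2.5, -12.5, -6.4, 30.8, -5.6, -46.5, 0, 2.5, -12.5, -6.4, 30.8, -5.6, -46.5, 0, 2.5, -12.5, -6.4, 30.8, -5.6, -46.5, 0, 2.5, -12.5, -6.4, 30.8, -5.6, -46.5, 0, 2.5, -12.5, -6.4, 30.8, -5.6, -46.5, 0, 2.5, -12.5, -6.4, 30.8, -5.6, -46.5, 0, 2.5, -12.5, -6.4, 30.8, -5.6, -46.5, 0, 2.5, -12.5, -6.4, 30.8, -5.6, -46.5, 0, 2.5, -12.5, -6.4, 30.8, -5.6, -46.5, 0, 2.5, -12.5, -6.4, 30.8, -5.6, -46.5, 0])

```text
time: 16.83
eef_pos: [0.4782, 0.2349, 0.1709]
tcp_rot: [0.709, 0.706, -0.003, -0.002]
contact_force: [0.2, 0.4, -0.1]
opening: 1.0
finger_force: 0.0
```

Call:
arm_command(series=[0, 0, 0, 0, 0, 0, 0, 0, 0, 0, 0, 0, 0, 0, 0, 0, 0, 0, 0, 0, 0])

```text
time: 17.08
eef_pos: [0.4773, 0.2352, 0.1722]
tcp_rot: [0.708, 0.706, -0.002, -0.002]
contact_force: [-0.7, 0.2, 0.3]
opening: 1.0
finger_force: 0.0
```

Run:
```python
from h import *
import pickle
c=read("wrist"); pickle.dump(c,open("w5.pkl","wb")); print(tool()[:3,3],telemetry.get_state()["dq"].round(3),proj(c,[.479,.235,.065]))
s=read("scene"); pickle.dump(s,open("s5.pkl","wb"))
u,v=proj(c,[.479,.235,.065]); x0,y0=int(u)-80,int(v)-90; print(x0,y0)
a=cv2.resize(c["color"][y0:y0+180,x0:x0+160],None,fx=3,fy=3,interpolation=cv2.INTER_CUBIC)
b=cv2.resize(s["color"][190:280,340:400],None,fx=4,fy=6*1.0,interpolation=cv2.INTER_CUBIC)
b=cv2.resize(s["color"][205:265,345:400],(280,305),interpolation=cv2.INTER_CUBIC)
b=np.pad(b,((0,540-305),(0,0),(0,0)))
cv2.imwrite("pics/w5.png",np.hstack([a,b]))
```

```text
[0.47740379 0.23524214 0.17235331] [-0.001 -0.001 -0.003  0.     0.002 -0.002] [321.60061859 240.11835249]
241 150
```

View pics/w5.png

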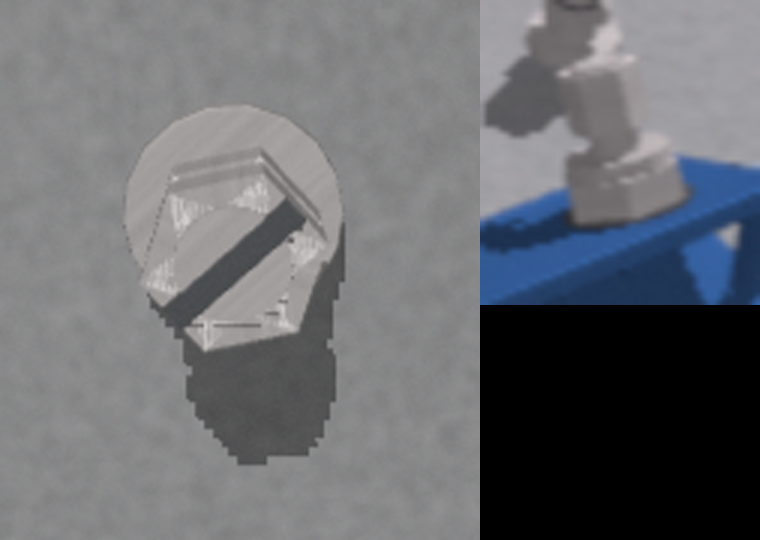

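The left crop shows the grooved head centred at full-frame (318.8,236.3), with flats turned +16.4°. The right crop shows the plain stud with its flange flush on seat_1. Next I'll grasp the grooved stud.

Run:
```python
from h import *
import pickle
c=pickle.load(open("w5.pkl","rb"))
p=at_z(c,(318.8,236.3),.0665); print(p); np.save("grooved.npy",p)
T=tool(); yaw=np.degrees(np.arctan2(T[1,0],T[0,0])); print(yaw)
a=np.radians(yaw-16.4)
go(pose([p[0],p[1],.09],[0,0,-1],[np.cos(a),np.sin(a),0]))
```

```text
[0.47728625 0.23783287 0.0665    ]
89.90021452848889
 shift cm [0.25 0.02 8.25] turn deg [-0.3  0.  16.4] q [0.27 0.03 1.98 0.   1.14 0.27]
```

Call:
arm_command(series=[0.25, 0, 8.2, -0.3, 0, 16.4, 0.35, 0.25, 0, 8.2, -0.3, 0, 16.4, 0.35, 0.25, 0, 8.2, -0.3, 0, 16.4, 0.35, 0.25, 0, 8.2, -0.3, 0, 16.4, 0.35, 0.25, 0, 8.2, -0.3, 0, 16.4, 0.35, 0.25, 0, 8.2, -0.3, 0, 16.4, 0.35, 0.25, 0, 8.2, -0.3, 0, 16.4, 0.35])

```text
time: 17.77
eef_pos: [0.4789, 0.2382, 0.0926]
tcp_rot: [0.801, 0.599, 0.001, 0.001]
contact_force: [-0.3, -0.5, -0.3]
opening: 0.649
finger_force: 0.0
```

Run:
```python
from h import *
p=np.load("grooved.npy"); a=np.radians(89.9-16.4)
print(tool()[:3,3]); go(pose([p[0],p[1],.0315],[0,0,-1],[np.cos(a),np.sin(a),0]))
```

```text
[0.47886519 0.238201   0.09258838]
 shift cm [-0.09 -0.16  6.11] turn deg [ 0.2 -0.1  0. ] q [ 0.27  0.14  2.03 -0.    0.97  0.56]
```

Call:
arm_command(series=[-0.05, -0.15, 6, 0, 0, 0, 0.35, -0.05, -0.15, 6, 0, 0, 0, 0.35, -0.05, -0.15, 6, 0, 0, 0, 0.35, -0.05, -0.15, 6, 0, 0, 0, 0.35, -0.05, -0.15, 6, 0, 0, 0, 0.35, -0.05, -0.15, 6, 0, 0, 0, 1, -0.05, -0.15, 6, 0, 0, 0, 1, -0.05, -0.15, 6, 0, 0, 0, 1, -0.05, -0.15, 6, 0, 0, 0, 1, -0.05, -0.15, 6, 0, 0, 0, 1], force=80)

```text
time: 18.6
eef_pos: [0.4778, 0.2382, 0.0329]
tcp_rot: [0.801, 0.598, 0.002, 0.001]
contact_force: [0.3, -0.0, 6.4]
opening: 0.388
finger_force: 79.1
```

Run:
```python
from ins import *
p=np.load("grooved.npy"); T=tool(); print(T[:3,3],"stud in tool",(np.linalg.inv(T)@np.r_[p,1])[:2])
where(2)
# high waypoint beyond: tip 40 mm above mouth of seat 2, ang -60
go(pose([.52,.10,.24],-sz,np.cos(np.radians(-60))*sy-np.sin(np.radians(-60))*sx),"via")
ins(2,-.04,-60)
```

```text
[0.47778568 0.23821409 0.03292706] stud in tool [-0.0004545  -0.00026586]
tip mm [-176.2  234.2    9.7] ang -2.3 tilt 29.82 F [3.4 0.1 5.4] M [-0.1   0.02  0.04] op 0.388 t 18.6 q [ 0.27  0.23  2.05 -0.    0.86  0.56]
via shift cm [-12.02   8.03 -20.7 ] turn deg [-26.6  16.1  56.1] q [ 0.27  0.23  2.05 -0.    0.86  0.56]
d=-0.04 a=-60 shift cm [-22.82  13.23 -11.  ] turn deg [-26.6  16.1  56.1] q [ 0.27  0.23  2.05 -0.    0.86  0.56]
```

Call:
arm_command(series=[0, 0, -4, 0, 0, 0, 1, 0, 0, -8, 0, 0, 0, 1, 0, 0, -12, 0, 0, 0, 1, -12, 8, -20.7, -26.6, 16.1, 56.1, 1, -12, 8, -20.7, -26.6, 16.1, 56.1, 1, -12, 8, -20.7, -26.6, 16.1, 56.1, 1, -12, 8, -20.7, -26.6, 16.1, 56.1, 1, -16, 10, -17.5, -26.6, 16.1, 56.1, 1, -19, 11.5, -14, -26.6, 16.1, 56.1, 1, -22.8, 13.2, -11, -26.6, 16.1, 56.1, 1])

```text
time: 19.43
eef_pos: [0.5336, 0.0037, 0.1586]
tcp_rot: [0.948, 0.242, 0.191, 0.078]
contact_force: [0.1, -0.3, -5.3]
opening: 0.387
finger_force: 80.7
```

Call:
arm_command(series=[0, 0, 0, 0, 0, 0, 1, 0, 0, 0, 0, 0, 0, 1, 0, 0, 0, 0, 0, 0, 1, 0, 0, 0, 0, 0, 0, 1])

```text
time: 19.77
eef_pos: [0.5353, 0.0057, 0.1606]
tcp_rot: [0.947, 0.246, 0.191, 0.077]
contact_force: [0.3, -0.3, -3.0]
opening: 0.386
finger_force: 81.3
```

```bash
sed -i 's/L=.032)/L=.033)/' ins.py; python3 -c "
from ins import *
where(2)
ins(2,-.012,-60)"
```

```text
tip mm [-3.4 23.7 59.5] ang -47.5 tilt 6.85 F [-1.2 -0.2 -2.8] M [-0.    0.4   0.02] op 0.386 t 19.7667 q [-0.19 -0.16  2.22  0.04  0.66  0.85]
d=-0.012 a=-60 shift cm [-1.27  2.13  4.6 ] turn deg [-5.8  3.6 12.3] q [-0.19 -0.16  2.22  0.04  0.66  0.85]
```

Call:
arm_command(series=[-1.3, 2.1, 2, -5.8, 3.6, 12.3, 1, -1.3, 2.1, 3, -5.8, 3.6, 12.3, 1, -1.3, 2.1, 4.6, -5.8, 3.6, 12.3, 1, -1.3, 2.1, 4.6, -5.8, 3.6, 12.3, 1, -1.3, 2.1, 4.6, -5.8, 3.6, 12.3, 1, -1.3, 2.1, 4.6, -5.8, 3.6, 12.3, 1, -1.3, 2.1, 4.6, -5.8, 3.6, 12.3, 1])

```text
time: 20.35
eef_pos: [0.5526, -0.0217, 0.12]
tcp_rot: [0.956, 0.135, 0.24, 0.097]
contact_force: [0.8, -0.1, -3.9]
opening: 0.385
finger_force: 81.4
```

```bash
python3 -c "
from ins import *
where(2)
ins(2,0.004,-50);"
```

```text
tip mm [ 0.2 -0.2 12.4] ang -60.0 tilt 0.03 F [-1.3  0.  -3.8] M [ 0.03  0.5  -0.02] op 0.385 t 20.35 q [-0.22 -0.08  2.27 -0.03  0.43  1.1 ]
d=0.004 a=-50 shift cm [-0.01 -0.03  1.64] turn deg [  0.  -0. -10.] q [-0.22 -0.08  2.27 -0.03  0.43  1.1 ]
```

Call:
arm_command(series=[0, 0, 0.8, 0, 0, -4, 1, 0, 0, 1.4, 0, 0, -8, 1, 0, 0, 1.65, 0, 0, -12, 1, 0, 0, 1.75, 0, 0, -18, 1, 0, 0, 1.85, 0, 0, -24, 1, 0, 0, 1.9, 0, 0, -27, 1, 0, 0, 1.9, 0, 0, -27, 1, 0, 0, 1.9, 0, 0, -27, 1])

```text
time: 21.02
eef_pos: [0.5617, -0.0238, 0.1031]
tcp_rot: [0.899, 0.354, 0.211, 0.15]
contact_force: [1.3, 4.8, -2.5]
opening: 0.385
finger_force: 81.9
```

```bash
python3 -c "
from ins import *
where(2)"
```

```text
tip mm [-0.2 -0.1 -6.9] ang -33.1 tilt 0.05 F [-1.2  5.  -2.3] M [ 0.82  0.35 -0.08] op 0.385 t 21.0167 q [-0.22 -0.03  2.25 -0.03  0.39  0.63]
```

Call:
arm_command(series=[0.05, -0.03, 0.1, 0, 0, -6, 1, 0.05, -0.03, 0.2, 0, 0, -12, 1, 0.05, -0.03, 0.3, 0, 0, -18, 1, 0.05, -0.03, 0.3, 0, 0, -18, 1, 0.05, -0.03, 0.3, 0, 0, -18, 1])

```text
time: 21.43
eef_pos: [0.563, -0.0238, 0.1]
tcp_rot: [0.833, 0.489, 0.185, 0.181]
contact_force: [1.1, 5.4, -2.1]
opening: 0.382
finger_force: 81.8
```

```bash
python3 -c "
from ins import *
where(2)"
```

```text
tip mm [ -0.6   0.2 -10.3] ang -15.3 tilt 0.01 F [-1.3  5.5 -1.7] M [1.03 0.31 0.01] op 0.382 t 21.4333 q [-0.22 -0.02  2.25 -0.03  0.39  0.32]
```

Call:
arm_command(series=[0.08, -0.02, 0.1, 0, 0, -6, 1, 0.08, -0.02, 0.2, 0, 0, -12, 1, 0.08, -0.02, 0.3, 0, 0, -18, 1, 0.08, -0.02, 0.3, 0, 0, -18, 1, 0.08, -0.02, 0.3, 0, 0, -18, 1])

```text
time: 21.85
eef_pos: [0.5642, -0.0238, 0.0969]
tcp_rot: [0.747, 0.613, 0.154, 0.207]
contact_force: [1.6, 2.6, -2.4]
opening: 0.385
finger_force: 81.8
```

```bash
python3 -c "
from ins import *
where(2)"
```

```text
tip mm [ -1.2   0.5 -13.6] ang 2.7 tilt 0.08 F [-0.4  2.9 -2.6] M [ 0.51  0.26 -0.01] op 0.385 t 21.85 q [-0.22 -0.01  2.25 -0.04  0.38  0.01]
```

Call:
arm_command(series=[0.03, 0.06, 0.1, 0, 0, -6, 1, 0.03, 0.06, 0.2, 0, 0, -12, 1, 0.03, 0.06, 0.3, 0, 0, -18, 1, 0.03, 0.06, 0.3, 0, 0, -20, 1, 0.03, 0.06, 0.3, 0, 0, -20, 1])

```text
time: 22.27
eef_pos: [0.5654, -0.0236, 0.0943]
tcp_rot: [0.629, 0.734, 0.115, 0.23]
contact_force: [-3.4, 3.5, 3.2]
opening: 0.382
finger_force: 82.6
```

```bash
python3 -c "
from ins import *
where(2)"
```

```text
tip mm [ -1.7   1.  -16.3] ang 22.8 tilt 0.23 F [-2.   2.6  4.8] M [ 0.41  0.84 -0.07] op 0.382 t 22.2667 q [-0.21 -0.    2.25 -0.04  0.38 -0.34]
```

Call:
arm_command(series=[0, 0, 0.1, 0, 0, -5, 1, 0, 0, 0.15, 0, 0, -8, 1, 0, 0, 0.15, 0, 0, -8, 1, 0, 0, 0.15, 0, 0, -8, 1])

```text
time: 22.6
eef_pos: [0.5656, -0.023, 0.0943]
tcp_rot: [0.576, 0.776, 0.099, 0.236]
contact_force: [-17.3, 9.1, 16.5]
opening: 0.385
finger_force: 84.9
```

```bash
python3 -c "
from ins import *
where(2)"
```

```text
tip mm [ -1.6   1.7 -16.4] ang 30.7 tilt 0.31 F [-8.2  4.7 23.8] M [ 0.44  1.74 -0.11] op 0.385 t 22.6 q [-0.21 -0.    2.24 -0.04  0.38 -0.47]
```

Hard stop with no torque, at the same depth as the first stud, so it is home. I'll release and withdraw.

Call:
arm_command(series=[0, 0, -0.15, 0, 0, 0, 1, 0, 0, -0.15, 0, 0, 0, 0.2, 0, 0, -0.15, 0, 0, 0, 0.2, 0, 0, -0.15, 0, 0, 0, 0.2, 0, 0, -0.15, 0, 0, 0, 0.2, 0, 0, -2, 0, 0, 0, 0.2, 0, 0, -5, 0, 0, 0, 0.2, 0, 0, -9, 0, 0, 0, 0.2, 0, 0, -12, 0, 0, 0, 0.2, 0, 0, -12, 0, 0, 0, 0.2])

```text
time: 23.43
eef_pos: [0.5105, -0.0097, 0.2042]
tcp_rot: [0.574, 0.776, 0.101, 0.244]
contact_force: [1.4, -1.1, -0.2]
opening: 0.8
finger_force: 0.0
```

Run:
```python
from ins import *
import pickle
where(2)
# check without viewing: project flange/top-disc of each home stud in scene & wrist; print a local edge-match score against depth
r=.026
for cam in("wrist","scene"):
  c=read(cam); g=cv2.GaussianBlur(cv2.cvtColor(c["color"],cv2.COLOR_BGR2GRAY),(0,0),1).astype(float); gy,gx=np.gradient(g); m=np.hypot(gx,gy)
  for n in(1,2):
    out=[]
    for D in (.0,.004,.008,.011,.0145,.017,.019):
      v=[]
      for a in np.radians(range(0,360,4)):
        p=S[n]+(.0665-D)*sz+.0145*(np.cos(a)*sx+np.sin(a)*sy); u=proj(c,p).round().astype(int)
        if 0<=u[0]<640 and 0<=u[1]<480: v.append(m[u[1],u[0]])
      out.append(round(np.mean(v),1) if v else None)
    print(cam,n,out)
  pickle.dump(c,open(f"end_{cam}.pkl","wb"))
```

```text
tip mm [  4.8   1.3 107.1] ang 30.9 tilt 0.58 F [ 1.3 -0.7 -0.9] M [-0.01  0.18  0.02] op 0.8 t 23.4333 q [-0.21 -0.33  2.3  -0.03  0.64 -0.49]
wrist 1 [np.float64(4.3), np.float64(10.0), np.float64(11.1), np.float64(10.8), np.float64(5.7), np.float64(3.5), np.float64(3.0)]
wrist 2 [np.float64(6.6), np.float64(7.8), np.float64(10.3), np.float64(10.9), np.float64(8.2), np.float64(7.2), np.float64(6.9)]
scene 1 [np.float64(0.6), np.float64(0.8), np.float64(1.7), np.float64(2.5), np.float64(6.9), np.float64(8.9), np.float64(11.7)]
scene 2 [np.float64(1.0), np.float64(1.2), np.float64(3.1), np.float64(5.2), np.float64(7.7), np.float64(7.9), np.float64(6.5)]
```

```bash
python3 -c "
from plant import ctrl
print(ctrl.sign_off())"
```

```text
the job is handed in; nothing more can be done
None
```

I handed the job in with the plain right-hand stud in seat_1 and the grooved left-hand stud in seat_2. Both stopped hard with no torque; only the plain one was seen flange-flush on camera, and the sign-off returned no verdict.

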